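# Unplug the spring-latched module behind a lens tube

### The arm

A 6-joint arm with a two-finger parallel gripper is mounted at the origin on a cart in front of the work surface, level with it; the furniture and walls round the work are solid. World frame = base frame: x ahead of the robot, y to its left, z up, the work surface at z = 0. Lengths are in m, angles in rad, forces in N, time in s.
With the tool pointing down it reaches from about 0.325 to 0.85 m from the base axis. Payload 15.5 kg.
Tool frame: the origin (TCP) lies at the very end of the fingers, on their centre line; the grasp point (between the pads) lies 19 mm behind it; z points along the fingers, y is the line along which they close (so a half turn about z gives the same grasp; the last joint's range is limited). The gripper opens to 91 mm and grips with 3 to 60 N. Pads are 32 mm wide; open, the fingers measure 118 mm over their backs; the gripper's body (76 mm by 178 mm) begins 60 mm behind the grasp point.
Start: joints at [-1.369, 0.494, 1.345, -0, 1.302, -0.096], TCP at [0.183, -0.597, 0.214] pointing down, gripper open.
Joint ranges: [-2.91, 2.91], [-0.82, 2.16], [0.22, 2.67], [-1.22, 4.37], [0.12, 2.79], [-3.08, 3.08]. Speed limits (rad/s): [1.89, 1.89, 2.57, 3.01, 3.01, 3.01].

### API

Orientations are given as a unit quaternion [w, x, y, z].
In Python, from cell import manip, optics, ticket gives the robot as it stands.
- The arm moves only by the tool apply_moves, never from a script. Its argument "increments" is a list of rows, each an object with "linear": the shift along the tool's x, y, z in m, a list of three; "roll": the turn about the tool's z in degrees. A call has 1 to 12 rows; each row is the pose to reach, as a shift and turn from the pose commanded when the call began, along the tool's axes at that moment; what a row does not reach only later rows make up. A row lasts 1/8 s, in which the tool goes at most 62.5 mm and 10.7 degrees, less where a joint would pass 70% of its speed; a pose out of reach is approached as far as the arm can. A call with a gripper value outside its range is refused whole. "fingers" is the opening, from 0 (shut) to 1 (fully open), set as the call begins (left out, the last holds). The fingers move at their own pace and stop on an object; the grip force is fixed at half the most. Time passes only in rows, so rows that repeat a pose let the fingers close. It gives the time, the measured TCP pose, the force, the opening and the grip force at its end, in the units of the state.
- manip.read_state(): the state, without advancing time (a new reading comes with each control period).
- optics.read_camera(name): name is "scene" or "side" or "wrist"; returns (picture, depth): 420x560x3 uint8, red, green, blue; 420x560 float32, m along the optical axis (not along the pixel's ray), 0 where there is no reading.
- optics.get_calibration(name): a dict with "intrinsics" (3x3 intrinsics, pixels), "dist" ([k1, k2, p1, p2, k3] as OpenCV has them; the pictures are not rectified), "camera_from_world" (4x4, takes a point from world to camera coordinates). Camera axes: x right, y up, looking along -z (the intrinsics and any distortion apply to the point x, -y, -z); pixel columns grow to the right and rows downward; lengths in m; the calibration is good to about 2 mm. A picture is of the moment at which its call begins: read the wrist's pose just before it. get_calibration takes no time and is no camera call; for the wrist camera it gives the pose at the moment of the call.
- ticket.finish_job(): hands the job in; it is judged then, once.
The state is a dict: "time": time; "joint_positions": joint angles; "joint_vel": joint speeds; "joint_efforts": joint torques, N m; "ee_pos": TCP position; "tcp_rot": TCP orientation; "wrist_force": force on the tool from outside, world axes, zero at the start; "ft_torque": the same for the moment, N m; "gripper_width": finger opening in m; "gripper_force": force on a finger pad.
Only numpy, scipy, OpenCV 4.12 (cv2) and the standard library are available. Lean on these libraries where they do the work, as an engineer would, in place of code of your own. Each camera call takes 0.05 s, during which the arm holds its last target. There are 200 camera calls.

### The job

Unplug the blue module from its grey socket. First clear its way: roll the lens tube that lies in front of it, without lifting it off the bench, into the yellow taped frame at one side and let it come to rest there without running out past the frame's far line. Then draw the module straight out against the spring catch, without lifting or tipping it, and leave it flat on the bench and square to the socket, with the end of its blade 1 to 5 cm clear of the socket mouth; do not disturb the two vials and the chip box.

Things in the scene. Friction and masses are not known exactly. Their poses are not given: they have to be found in the camera images.
- dock: Grey socket block, fixed to the bench, 52 (x) x 112 (y) x 46 mm high, a brass spring plunger on each side. Origin: on the bench (z = 0) under the middle of the socket mouth, in the plane of the front face; +x points into the socket, so the module comes out along -x; z is up. The mouth is a slot 55 mm wide, from 7.5 to 20.5 mm above the bench.
- module: Blue plug-in module, loose, 0.2 to 0.4 kg, lying on the bench; body 92 mm long, 90 wide (y), 30 high. Origin: on its underside, middle of the rear face that sits against the socket; +x points into the socket. A black contact blade sticks out 30 mm in +x and starts wholly in the socket. The top has a finger well; the front slopes down from x = -70 mm to x = -92 mm.
- finger_well (a point): Middle of the floor of the module's finger well, 35 mm in front of the module's rear face (x = -35 mm) and 5 mm above its underside; axes as the module. The well measures 46 mm along x and 54 mm along y, 25 mm deep, open at the top, with upright walls; its front wall (12 mm thick at the top) can be pulled on from inside by closed fingers.
- blade_tip (a point): Middle of the end of the module's black blade, 30 mm behind its rear face (x = +30 mm), 14 mm up; axes as the module. Sprung rollers in the socket hold bumps on the blade: about 10 N (8 to 15) frees it within the first 10 mm, then it slides easily and may spring ahead some 10 mm. The blade is clear after 30 mm.
- tube_center (a point): Centre of the lens tube: dark steel cylinder with bright rings, 36 mm diameter, 54 mm long, 0.1 kg, lying in front of the module with its axis roughly along the dock's x; centre 18 mm up. The point's x is the tube's axis (y, z turn as it rolls). It rolls easily sideways (along the dock's y) and stops within some 10 mm after a push of up to 0.1 m/s.
- mark: Frame of yellow tape stuck flat on the bench, 96 mm (x) by 68 mm (y), lines 4 mm wide, nothing to bump into. Origin: its middle, at bench height; axes like the dock's. It lies about 90 mm to one side (+y or -y) of the dock's centre line, level with the tube.
- black_vial: Small white vial with black cap standing on the side opposite the frame, 28 mm diameter, 41 mm high, tips easily; origin at the middle of its underside. Leave alone.
- red_vial: Small white vial with red cap standing beside the module, 24 mm diameter, 54 mm high; origin at the middle of its underside. Leave alone.
- chip_box: White chip box, shut, 59 (x) x 54 (y) x 16 mm, lying beside the module; origin at the middle of its underside. Leave alone.

How it is judged:
By the outcome, as a careful person would: the job done as asked, in the order asked, and still so for the second after the job is handed in, with the robot touching nothing.
It also fails if it takes over 45 s, if anything falls off the work surface, if the arm or the gripper's body presses on something with over 40 N, if the wrist force passes 120 N, or if a joint passes its speed limit or range.

## Working session

There is one attempt and no reset: what is moved stays moved. The work goes in short steps, Python scripts to look and compute and a tool call to move; the robot and the scene stay as the last step left them, time stands still between calls to the robot, and variables do not carry over. Pictures are saved under pics/ and viewed, at most 10 in all, crops included, and the job is handed in when it is done.

Besides the shell and the picture viewer there is one more tool, called after "Call:" in YAML: its name, and indented under it one key for each argument. apply_moves: Moves the arm, as the interface text tells. Its arguments: {"type":"object","properties":{"increments":{"type":"array"},"fingers":{"type":"number"}},"required":["increments"]}

```bash
mkdir -p pics; cat > h.py <<'E'
import numpy as np, cv2
from cell import manip, optics, ticket
def grab(n):
    c=optics.get_calibration(n); p,d=optics.read_camera(n); return p,d,c
def cloud(d,c):
    K=np.array(c["intrinsics"]);D=np.array(c["dist"],float)
    h,w=d.shape;v,u=np.mgrid[:h,:w]
    n=cv2.undistortPoints(np.stack([u.ravel(),v.ravel()],1).astype(float)[:,None],K,D)[:,0]
    z=d.ravel();P=np.stack([n[:,0]*z,-n[:,1]*z,-z,np.ones_like(z)],1)
    W=(P@np.linalg.inv(np.array(c["camera_from_world"])).T)[:,:3].reshape(h,w,3)
    W[d==0]=np.nan; return W
E
python3 - <<'E'
from h import *
for n in("scene","side"):
    p,d,c=grab(n); np.savez(n+".npz",p=p,W=cloud(d,c))
    cv2.imwrite(f"pics/{n}0.png",p[:,:,::-1])
s=manip.read_state();print(s["time"],s["tcp_rot"],s["ee_pos"])
E
```

```text
0.1 [-5.44236755e-04  9.88930548e-01  1.48378142e-01 -3.08513063e-05] [ 0.18334224 -0.59715212  0.21339351]
```

View pics/scene0.png

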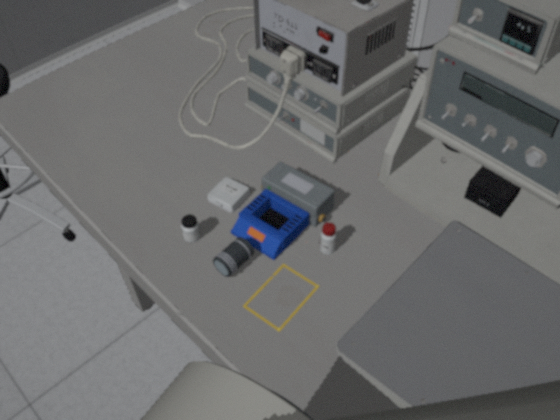

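View pics/side0.png

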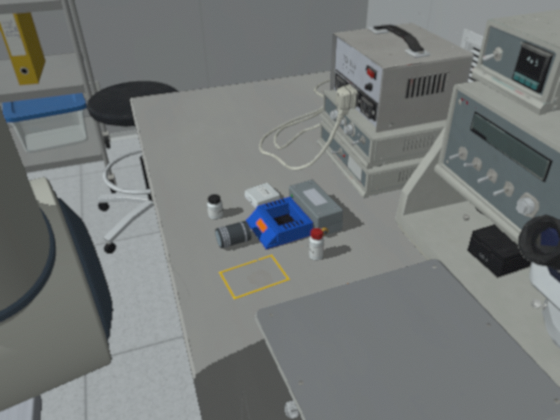

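The scene view shows the module at (270,222), the dock at (298,190), the tube at (233,257) and the frame at (282,297). The black vial is at (190,228), the red vial at (328,238) and the chip box at (229,193). The side view agrees.

```bash
cat > m.py <<'E'
from h import *
def rect(q):
    (c,s,a)=cv2.minAreaRect((q[:,:2]*1000).astype(np.float32)); return np.round(c,1),np.round(s,1),round(a,1)
if __name__=="__main__":
  rois={"scene":dict(mod=(225,185,315,260),tube=(208,235,256,280),frame=(235,255,325,335),dock=(258,160,340,222),bv=(178,210,204,245),rv=(316,220,342,258),chip=(205,175,252,212)),
      "side":dict(mod=(240,195,315,250),tube=(210,218,252,252),frame=(210,250,295,302),dock=(285,175,345,230),bv=(203,192,226,222),rv=(305,226,330,262),chip=(243,180,285,206))}
  for n in rois:
    f=np.load(n+".npz");p=f["p"];W=f["W"];hsv=cv2.cvtColor(p,cv2.COLOR_RGB2HSV).astype(int)
    H,S,V=hsv[...,0],hsv[...,1],hsv[...,2]
    for k,(a,b,c,d) in rois[n].items():
        m=np.zeros(H.shape,bool);m[b:d,a:c]=1;m&=np.isfinite(W[...,2]);Z=W[...,2]
        if k=="mod":m&=(H>100)&(H<130)&(S>120)&(Z>.024)&(Z<.04)
        elif k=="frame":m&=(H>15)&(H<35)&(S>90)&(abs(Z)<.02)
        elif k=="dock":m&=(Z>.041)&(Z<.051)&(S<60)
        elif k=="chip":m&=(Z>.012)&(Z<.022)&(V>100)
        elif k=="tube":m&=(Z>.008)&(Z<.045)&(S<90)
        else:m&=(Z>.008)&(Z<.065)
        q=W[m]
        if len(q)<4: print(n,k,len(q));continue
        print(n,k,len(q),*rect(q),"z",np.round(np.percentile(q[:,2],[5,50,98])*1000,1),"mean",np.round(q[:,:2].mean(0)*1000,1))
E
python3 m.py
```

```text
scene mod 1445 [534.7 358.7] [107.3  89.4] 7.3 z [25.1 30.5 33.6] mean [547.9 358.1]
scene tube 923 [468.5 349.2] [77.8 36.1] 3.5 z [14.5 31.9 37.9] mean [453.5 343.8]
scene frame 486 [466.8 257.8] [96.8 69.1] 7.6 z [-0.6  1.3  3.7] mean [464.7 255.5]
scene dock 1682 [616.  369.9] [ 54.2 111.7] 6.8 z [43.8 46.9 49.5] mean [613.3 367.3]
scene bv 411 [443.4 437.5] [25.5 28.2] 24.0 z [11.1 31.4 43.9] mean [442.1 433.2]
scene rv 438 [590.1 284. ] [63.8 26. ] 46.5 z [10.8 38.3 56. ] mean [574.7 267.9]
scene chip 720 [541.7 459.5] [56.1 52.8] 13.9 z [14.1 16.7 19.2] mean [541.3 458.6]
side mod 855 [534.1 359.3] [107.   92.2] 6.4 z [24.8 28.2 30.3] mean [549.3 357.7]
side tube 669 [455.4 348.5] [54.8 36.7] 4.8 z [11.1 27.3 35. ] mean [453.6 340.9]
side frame 418 [465.4 258.7] [97.8 72.9] 7.5 z [-2.5 -0.9  1.2] mean [464.5 256.1]
side dock 1069 [613.7 371.2] [ 53.6 115.8] 7.6 z [42.3 44.3 46.5] mean [612.6 365.8]
side bv 288 [443.5 436.4] [26.  25.9] 30.7 z [11.  28.1 40.7] mean [442.1 431.9]
side rv 504 [583.4 295.1] [76.3 40. ] 58.1 z [10.3 25.8 52.9] mean [580.1 277. ]
side chip 404 [540.5 460.5] [52.9 54.4] 11.4 z [12.6 14.2 16.1] mean [540.2 459.2]
```

```bash
cat >> h.py <<'E'
from scipy.spatial.transform import Rotation as R
YAW=np.radians(7.2); U=np.array([np.cos(YAW),np.sin(YAW)]); N=np.array([-U[1],U[0]])
DC=np.array([.6150,.3705]); M0=DC-.026*U   # dock centre, mouth
def rel(p,s=None):
    s=s or manip.read_state(); q=s["tcp_rot"]; r=R.from_quat([q[1],q[2],q[3],q[0]])
    x=r.as_matrix()[:,0]; return np.round(r.inv().apply(np.array(p)-s["ee_pos"]),4), np.round(np.degrees(np.arctan2(x[1],x[0])),2)
def dock(x,y,z=0): return np.r_[M0+x*U+y*N,z]
def todock(P): P=np.asarray(P); return np.c_[(P[:,:2]-M0)@U,(P[:,:2]-M0)@N]
E
python3 - <<'E'
from h import *
for n in("scene","side"):
    W=np.load(n+".npz")["W"].reshape(-1,3)
    a=np.array([.183,-.597]);b=np.array([.40,-.15]);c=np.array([.455,.349])
    for s,e in((a,b),(b,c)):
        t=np.clip(((W[:,:2]-s)@(e-s))/((e-s)@(e-s)),0,1)
        m=np.linalg.norm(W[:,:2]-s-t[:,None]*(e-s),axis=1)<.13
        print(n,np.nanmax(np.where(m,W[:,2],np.nan)),m.sum())
for P in(dock(0,0),[.40,-.15,.215],[.455,.349,.12]):print(P,*rel(P))
E
```

```text
scene nan 0
scene 0.06738308552231109 44404
side 0.0647797428079801 229
side 0.06556300013491873 37211
[0.58920502 0.36724134 0.        ] [ 0.671  -0.8026  0.2143] 17.07
[0.4, -0.15, 0.215] [ 0.3383 -0.3639 -0.0012] 17.07
[0.455, 0.349, 0.12] [ 0.5374 -0.8247  0.0943] 17.07<stdin>:8: RuntimeWarning: All-NaN slice encountered
```

Call:
apply_moves:
  increments:
    - {"linear": [0.338,-0.364,0],"roll": 9.8}
    - {"linear": [0.338,-0.364,0],"roll": 9.8}
    - {"linear": [0.338,-0.364,0],"roll": 9.8}
    - {"linear": [0.338,-0.364,0],"roll": 9.8}
    - {"linear": [0.338,-0.364,0],"roll": 9.8}
    - {"linear": [0.338,-0.364,0],"roll": 9.8}
    - {"linear": [0.338,-0.364,0],"roll": 9.8}
    - {"linear": [0.338,-0.364,0],"roll": 9.8}
    - {"linear": [0.537,-0.825,0.05],"roll": 9.8}
    - {"linear": [0.537,-0.825,0.05],"roll": 9.8}
    - {"linear": [0.537,-0.825,0.05],"roll": 9.8}
    - {"linear": [0.537,-0.825,0.05],"roll": 9.8}
  fingers: 1

```text
time: 1.6
ee_pos: [0.4268, 0.099, 0.189]
tcp_rot: [0.0, 0.998, 0.063, 0.0]
wrist_force: [1.6, -0.2, 0.3]
gripper_width: 0.0912
gripper_force: 0.0
```

```bash
python3 - <<'E'
from h import *
s=manip.read_state();print(s["time"],s["ee_pos"],s["wrist_force"],*rel([.455,.349,.15],s))
E
```

```text
1.6 [0.42681099 0.09899671 0.18898841] [ 1.61501667 -0.24178841  0.27037201] [ 0.0596 -0.2444  0.039 ] 7.27
```

Call:
apply_moves:
  increments:
    - {"linear": [0.06,-0.244,0.0]}
    - {"linear": [0.06,-0.244,0.0]}
    - {"linear": [0.06,-0.244,0.0]}
    - {"linear": [0.06,-0.244,0.0]}
    - {"linear": [0.06,-0.244,0.0]}
    - {"linear": [0.06,-0.244,0.0]}
    - {"linear": [0.06,-0.244,0.0]}

```text
validation failed for argument at $.in...
```

```bash
python3 - <<'E'
from h import *
s=manip.read_state();p,d,c=grab("wrist");W=cloud(d,c);np.savez("wrist1.npz",p=p,W=W);cv2.imwrite("pics/w1.png",p[:,:,::-1])
print(s["time"],s["ee_pos"],rel([.455,.349,.1],s))
Z=W[...,2];print(np.nanpercentile(Z,[5,25,50,75,95]))
E
```

```text
1.6 [0.42681099 0.09899671 0.18898841] (array([ 0.0596, -0.2444,  0.089 ]), np.float64(7.27))
[-7.74940340e-01  4.06484197e-04  6.26741489e-02  2.78208232e-01
  3.06208709e-01]
```

View pics/w1.png

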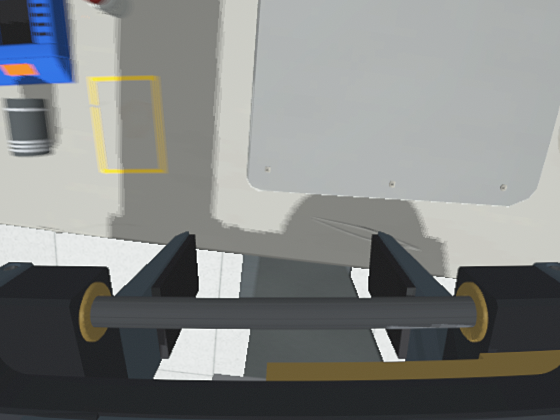

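The wrist picture was taken before the move because that call was refused: the rows had no roll. It shows the tube at (29,127), the frame at (128,124) and the module at the upper left.

Call:
apply_moves:
  increments:
    - {"linear": [0.06,-0.244,0.0],"roll": 0}
    - {"linear": [0.06,-0.244,0.0],"roll": 0}
    - {"linear": [0.06,-0.244,0.0],"roll": 0}
    - {"linear": [0.06,-0.244,0.0],"roll": 0}
    - {"linear": [0.06,-0.244,0.0],"roll": 0}
    - {"linear": [0.06,-0.244,0.0],"roll": 0}

```text
time: 2.4
ee_pos: [0.4551, 0.3461, 0.1887]
tcp_rot: [0.0, 0.998, 0.064, -0.001]
wrist_force: [0.4, -0.9, -0.1]
gripper_width: 0.0913
gripper_force: 0.0
```

```bash
python3 - <<'E'
from h import *
s=manip.read_state();p,d,c=grab("wrist");W=cloud(d,c);np.savez("wrist1.npz",p=p,W=W);cv2.imwrite("pics/w2.png",p[:,:,::-1])
print(s["time"],s["ee_pos"],rel([.455,.349,.1],s))
from m import rect
hsv=cv2.cvtColor(p,cv2.COLOR_RGB2HSV).astype(int);H,S,Z=hsv[...,0],hsv[...,1],W[...,2]
X=todock(W.reshape(-1,3)).reshape(*Z.shape,2)
for k,m in dict(mod=(H>100)&(H<130)&(S>120)&(Z>.026)&(Z<.036),frame=(H>15)&(H<35)&(S>90)&(abs(Z)<.02)&(X[...,0]<-.07)&(X[...,1]<-.04),
  tube=(Z>.01)&(Z<.045)&(X[...,0]<-.098)&(X[...,0]>-.18)&(abs(X[...,1])<.03), dock=(Z>.04)&(Z<.05)&(X[...,0]>-.02)&(X[...,0]<.07)&(abs(X[...,1])<.08)).items():
    q=W[m]
    if len(q)>5: print(k,len(q),*rect(q),"med z",np.median(q[:,2]),"dock x,y pct",np.round(np.percentile(X[m],[1,50,99],axis=0)*1000,1).tolist())
E
```

```text
2.4 [0.45514437 0.34613255 0.18866085] (array([ 0.0003, -0.0029,  0.0887]), np.float64(7.3))
mod 4778 [553.6 363.6] [73.2 89.4] 7.2 med z 0.030150786045682776 dock x,y pct [[-70.5, -42.9], [-34.5, 0.8], [-0.5, 44.8]]
frame 1167 [467.5 258.6] [96.9 68.8] 7.6 med z 0.0007846138716505746 dock x,y pct [[-182.4, -126.5], [-128.2, -90.0], [-86.2, -58.4]]
tube 2131 [458.5 351.2] [54.6 36.2] 4.9 med z 0.033507368324176 dock x,y pct [[-158.1, -17.4], [-129.0, -0.0], [-104.4, 17.8]]
dock 4865 [603.5 370.6] [ 26.8 112.4] 7.4 med z 0.04623774410259346 dock x,y pct [[1.6, -52.9], [14.3, 1.4], [27.2, 55.8]]
```

View pics/w2.png

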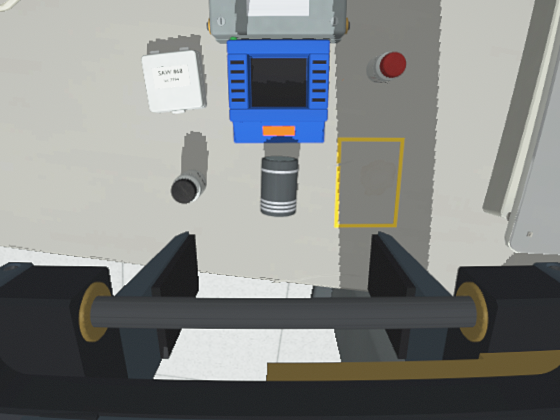

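The wrist view shows the tube at (279,187), straight in front of the module. The frame is at (370,183), and the black vial is well clear at (185,189). I'll straddle the tube with the fingers as a loose cage.

Call:
apply_moves:
  increments:
    - {"linear": [0.002,-0.004,0.06],"roll": 0}
    - {"linear": [0.002,-0.004,0.1],"roll": 0}
    - {"linear": [0.002,-0.004,0.13],"roll": 0}
    - {"linear": [0.002,-0.004,0.155],"roll": 0}
    - {"linear": [0.002,-0.004,0.172],"roll": 0}
    - {"linear": [0.002,-0.004,0.18],"roll": 0}
    - {"linear": [0.002,-0.004,0.18],"roll": 0}

```text
time: 3.32
ee_pos: [0.4572, 0.3505, 0.0093]
tcp_rot: [0.0, 0.998, 0.063, -0.0]
wrist_force: [-0.2, -0.1, -0.2]
gripper_width: 0.0909
gripper_force: 0.0
```

Call:
apply_moves:
  increments:
    - {"linear": [0,0,0],"roll": 0}
    - {"linear": [0,0,0],"roll": 0}
    - {"linear": [0,0,0],"roll": 0}
    - {"linear": [0,0,0],"roll": 0}
    - {"linear": [0,0,0],"roll": 0}
  fingers: 0.5

```text
time: 3.95
ee_pos: [0.4571, 0.3508, 0.0092]
tcp_rot: [-0.0, 0.998, 0.063, 0.0]
wrist_force: [0.0, -0.5, 0.3]
gripper_width: 0.0466
gripper_force: 0.0
```

```bash
python3 - <<'E'
from h import *
s=manip.read_state();print(s["time"],s["ee_pos"],s["gripper_width"],s["wrist_force"],todock([s["ee_pos"]]),rel(dock(-.134,-.0925,.008),s))
E
```

```text
3.95 [0.4571042  0.35080165 0.00918039] 0.046625049701849185 [ 0.01246361 -0.5091286   0.26638682] [[-0.1331196   0.00024657]] (array([-0.001 ,  0.0927,  0.0012]), np.float64(7.27))
```

Call:
apply_moves:
  increments:
    - {"linear": [0,0.004,0],"roll": 0}
    - {"linear": [0,0.011,0],"roll": 0}
    - {"linear": [0,0.019,0],"roll": 0}
    - {"linear": [0,0.027,0],"roll": 0}
    - {"linear": [0,0.035,0],"roll": 0}
    - {"linear": [0,0.043,0],"roll": 0}
    - {"linear": [0,0.051,0],"roll": 0}
    - {"linear": [0,0.059,0],"roll": 0}
    - {"linear": [0,0.067,0],"roll": 0}
    - {"linear": [0,0.074,0],"roll": 0}
    - {"linear": [0,0.08,0],"roll": 0}
    - {"linear": [0,0.085,0],"roll": 0}

```text
time: 5.45
ee_pos: [0.4679, 0.2661, 0.0092]
tcp_rot: [-0.0, 0.998, 0.063, 0.0]
wrist_force: [-0.3, -0.0, -1.1]
gripper_width: 0.0457
gripper_force: 0.0
```

Call:
apply_moves:
  increments:
    - {"linear": [0,0.004,0],"roll": 0}
    - {"linear": [0,0.006,0],"roll": 0}
    - {"linear": [0,0.007,0],"roll": 0}
    - {"linear": [0,0.007,0],"roll": 0}
    - {"linear": [0,0.007,0],"roll": 0}
    - {"linear": [0,0.007,0],"roll": 0}
    - {"linear": [0,0.007,0],"roll": 0}
    - {"linear": [0,0.007,0],"roll": 0}

```text
time: 6.45
ee_pos: [0.4687, 0.2595, 0.0091]
tcp_rot: [0.0, 0.998, 0.063, -0.0]
wrist_force: [-0.1, -0.3, 0.2]
gripper_width: 0.0457
gripper_force: 0.0
```

Call:
apply_moves:
  increments:
    - {"linear": [0,0,0],"roll": 0}
    - {"linear": [0,0,0],"roll": 0}
    - {"linear": [0,0,0],"roll": 0}
    - {"linear": [0,0,0],"roll": 0}
    - {"linear": [0,0,0],"roll": 0}
  fingers: 0.85

```text
time: 7.08
ee_pos: [0.4687, 0.2595, 0.0091]
tcp_rot: [0.0, 0.998, 0.063, -0.0]
wrist_force: [-0.5, -0.3, 0.0]
gripper_width: 0.0774
gripper_force: 0.0
```

Call:
apply_moves:
  increments:
    - {"linear": [0,0,-0.01],"roll": 0}
    - {"linear": [0,0,-0.03],"roll": 0}
    - {"linear": [0,0,-0.08],"roll": 0}
    - {"linear": [0.02,-0.03,-0.15],"roll": 0}
    - {"linear": [0.04,-0.092,-0.18],"roll": 0}
    - {"linear": [0.04,-0.092,-0.18],"roll": 0}
    - {"linear": [0.04,-0.092,-0.18],"roll": 0}
  fingers: 0.15

```text
time: 7.95
ee_pos: [0.4971, 0.3571, 0.1905]
tcp_rot: [-0.001, 0.998, 0.064, 0.001]
wrist_force: [0.1, -0.4, 0.0]
gripper_width: 0.014
gripper_force: 0.0
```

```bash
python3 - <<'E'
from h import *
from m import rect
s=manip.read_state();p,d,c=grab("wrist");W=cloud(d,c);cv2.imwrite("pics/w3.png",p[:,:,::-1])
hsv=cv2.cvtColor(p,cv2.COLOR_RGB2HSV).astype(int);H,S,V,Z=hsv[...,0],hsv[...,1],hsv[...,2],W[...,2]
X=todock(W.reshape(-1,3)).reshape(*Z.shape,2);x,y=X[...,0],X[...,1]
for k,m in dict(mod=(H>100)&(H<130)&(S>120)&(Z>.026)&(Z<.036),well=(Z<.012)&(x>-.065)&(x<-.005)&(abs(y)<.035),frame=(H>15)&(H<35)&(S>90)&(abs(Z)<.02)&(x<-.07)&(y<-.04),
  tube=(Z>.012)&(Z<.045)&(x<-.098)&(x>-.18)&(y<-.05)&(y>-.14),dock=(Z>.04)&(Z<.05)&(x>-.02)&(x<.07)&(abs(y)<.08)).items():
    q=W[m]
    if len(q)>5: print(k,len(q),*rect(q),"dock",np.round(np.percentile(X[m],[1,50,99],axis=0)*1000,1).tolist())
print(s["time"],s["ee_pos"],todock([s["ee_pos"]]),rel(dock(-.035,.001,.1),s))
E
```

```text
mod 4230 [553.1 363.5] [71.9 88.9] 7.4 dock [[-70.1, -42.8], [-33.1, 0.3], [-0.5, 44.6]]
well 2622 [554.7 363.9] [45.6 53.8] 7.4 dock [[-57.2, -25.4], [-33.9, 1.3], [-11.9, 27.7]]
frame 1074 [467.3 258.6] [96. 69.] 7.5 dock [[-182.0, -126.5], [-130.8, -94.1], [-86.7, -58.5]]
tube 2012 [467.4 264.6] [55.  36.7] 6.0 dock [[-160.1, -103.7], [-130.3, -83.3], [-106.4, -68.6]]
dock 8553 [616.1 372. ] [ 51.4 112.7] 7.4 dock [[1.7, -53.0], [27.4, 1.6], [52.4, 55.7]]
7.95 [0.49713933 0.35710213 0.190535  ] [[-0.09261051  0.00147964]] (array([0.0574, 0.0007, 0.0907]), np.float64(7.35))
```

View pics/w3.png

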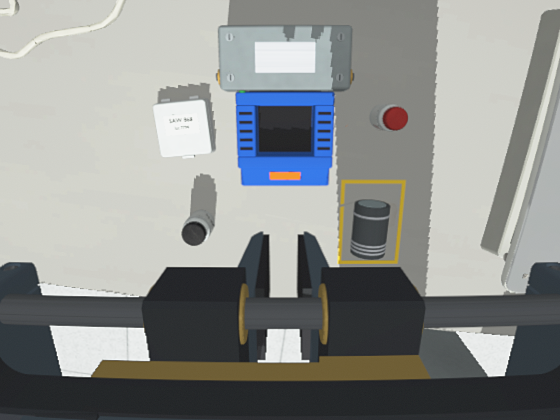

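The tube at (370,229) lies inside the frame at (372,222). The well is at (285,130), with a clear way above it, so I'll go in with the fingers nearly shut.

Call:
apply_moves:
  increments:
    - {"linear": [0.058,0.001,0],"roll": 0}
    - {"linear": [0.058,0.001,0.03],"roll": 0}
    - {"linear": [0.058,0.001,0.08],"roll": 0}
    - {"linear": [0.058,0.001,0.12],"roll": 0}
    - {"linear": [0.058,0.001,0.135],"roll": 0}
    - {"linear": [0.058,0.001,0.15],"roll": 0}
    - {"linear": [0.058,0.001,0.163],"roll": 0}
    - {"linear": [0.058,0.001,0.173],"roll": 0}
    - {"linear": [0.058,0.001,0.18],"roll": 0}
    - {"linear": [0.058,0.001,0.18],"roll": 0}
  fingers: 0.15

```text
time: 9.25
ee_pos: [0.5543, 0.3622, 0.0089]
tcp_rot: [0.0, 0.998, 0.063, -0.0]
wrist_force: [0.9, -0.8, 0.1]
gripper_width: 0.014
gripper_force: 0.0
```

Call:
apply_moves:
  increments:
    - {"linear": [-0.003,0,0],"roll": 0}
    - {"linear": [-0.005,0,0],"roll": 0}
    - {"linear": [-0.007,0,0],"roll": 0}
    - {"linear": [-0.009,0,0],"roll": 0}
    - {"linear": [-0.011,0,0],"roll": 0}
    - {"linear": [-0.013,0,0],"roll": 0}
    - {"linear": [-0.015,0,0],"roll": 0}
    - {"linear": [-0.017,0,0],"roll": 0}
    - {"linear": [-0.019,0,0],"roll": 0}
    - {"linear": [-0.021,0,0],"roll": 0}

```text
time: 10.5
ee_pos: [0.5333, 0.3594, 0.0091]
tcp_rot: [0.0, 0.998, 0.063, -0.0]
wrist_force: [2.5, 0.4, 0.2]
gripper_width: 0.0137
gripper_force: 1.2
```

```bash
cat > chk.py <<'E'
from h import *
from m import rect
import sys
s=manip.read_state()
for n in sys.argv[1:]:
    p,d,c=grab(n);W=cloud(d,c);cv2.imwrite(f"pics/{n}_{s['time']:.2f}.png",p[:,:,::-1])
    hsv=cv2.cvtColor(p,cv2.COLOR_RGB2HSV).astype(int);H,S,Z=hsv[...,0],hsv[...,1],W[...,2]
    X=todock(W.reshape(-1,3)).reshape(*Z.shape,2);x,y=X[...,0],X[...,1]
    for k,m in dict(mod=(H>100)&(H<130)&(S>120)&(Z>.026)&(Z<.036)&(abs(y)<.07),tube=(Z>.012)&(Z<.045)&(x<-.098)&(x>-.18)&(y<-.055)&(y>-.14)).items():
        q=W[m]
        if len(q)>5: print(n,k,len(q),*rect(q),"dock",np.round(np.percentile(X[m],[1,50,99],axis=0)*1000,1).tolist(),"z",np.round(np.percentile(q[:,2],[5,95])*1000,1))
print(s["time"],s["ee_pos"],s["wrist_force"],todock([s["ee_pos"]]))
E
python3 chk.py wrist side
```

```text
wrist mod 8179 [540.1 361.9] [70.3 89.4] 7.2 dock [[-82.2, -42.8], [-23.2, 1.0], [-14.6, 44.7]] z [28.3 31.2]
wrist tube 1556 [492.2 264.4] [31.3  9.8] 87.3 dock [[-110.6, -104.3], [-107.1, -88.5], [-105.8, -75.2]] z [13.7 35. ]
side mod 520 [536.3 358.5] [72.6 88. ] 6.4 dock [[-88.2, -45.5], [-71.2, -28.9], [-19.2, 41.0]] z [26.6 30.1]
side tube 755 [464.4 260.5] [54.4 33.7] 7.1 dock [[-164.1, -106.3], [-140.2, -98.4], [-111.0, -74.8]] z [14.9 34.7]
10.5 [0.53325031 0.35943911 0.00910808] [2.49708942 0.37748043 0.23838798] [[-0.05649137 -0.00072772]]
```

The module is out about 13 mm and still straight and flat. I'll keep drawing.

Call:
apply_moves:
  increments:
    - {"linear": [-0.003,0,0],"roll": 0}
    - {"linear": [-0.007,0,0],"roll": 0}
    - {"linear": [-0.011,0,0],"roll": 0}
    - {"linear": [-0.015,0,0],"roll": 0}
    - {"linear": [-0.02,0,0],"roll": 0}
    - {"linear": [-0.025,0,0],"roll": 0}
    - {"linear": [-0.03,0,0],"roll": 0}
    - {"linear": [-0.035,0,0],"roll": 0}
    - {"linear": [-0.04,0,0],"roll": 0}
    - {"linear": [-0.043,0,0],"roll": 0}
    - {"linear": [-0.045,0,0],"roll": 0}
    - {"linear": [-0.045,0,0],"roll": 0}

```text
time: 12.1
ee_pos: [0.4887, 0.3538, 0.0091]
tcp_rot: [0.0, 0.998, 0.063, -0.0]
wrist_force: [0.4, 0.2, -0.3]
gripper_width: 0.0141
gripper_force: 0.0
```

```bash
python3 chk.py wrist side
```

```text
wrist mod 8267 [495.5 356.2] [70.3 89.8] 7.3 dock [[-127.0, -42.8], [-68.2, 1.0], [-59.6, 44.7]] z [28.3 31.2]
wrist tube 4108 [469.2 265.1] [52.5 35.8] 4.2 dock [[-153.9, -103.0], [-130.5, -83.5], [-106.2, -70.4]] z [15.5 36.4]
side mod 546 [492.  353.9] [70.7 90.9] 6.1 dock [[-132.8, -45.1], [-116.8, -29.1], [-64.5, 43.1]] z [26.6 30. ]
side tube 757 [464.5 260.7] [55.4 33.1] 4.8 dock [[-164.2, -106.3], [-140.0, -98.6], [-111.3, -74.7]] z [14.7 34.8]
12.1 [0.48873233 0.35380997 0.00912885] [ 0.44361485  0.22568927 -0.34081005] [[-0.10136383 -0.00073289]]
```

Call:
apply_moves:
  increments:
    - {"linear": [0.003,0,0],"roll": 0}
    - {"linear": [0.006,0,0],"roll": 0}
    - {"linear": [0.006,0,-0.01],"roll": 0}
    - {"linear": [0.006,0,-0.025],"roll": 0}
    - {"linear": [0.006,0,-0.05],"roll": 0}
    - {"linear": [0.006,0,-0.1],"roll": 0}
    - {"linear": [-0.03,0,-0.15],"roll": 0}
    - {"linear": [-0.06,0,-0.2],"roll": 0}
    - {"linear": [-0.06,0,-0.2],"roll": 0}
    - {"linear": [-0.06,0,-0.2],"roll": 0}

```text
time: 13.45
ee_pos: [0.4295, 0.3462, 0.2098]
tcp_rot: [-0.0, 0.998, 0.063, 0.001]
wrist_force: [0.5, 0.2, -0.9]
gripper_width: 0.0141
gripper_force: 0.0
```

```bash
python3 chk.py wrist; cp pics/wrist_13*.png pics/fin.png
```

```text
wrist mod 3864 [493.6 356.2] [71.9 89.1] 7.4 dock [[-130.1, -42.8], [-92.8, 0.9], [-60.4, 44.9]] z [28.5 31.5]
wrist tube 1954 [467.2 264.8] [53.7 36.6] 6.2 dock [[-159.7, -103.7], [-132.4, -83.2], [-107.2, -68.6]] z [22.  36.7]
13.45 [0.42949398 0.3462456  0.20982289] [ 0.53253449  0.16690151 -0.87574257] [[-0.16108313 -0.00081308]]
```

View pics/fin.png

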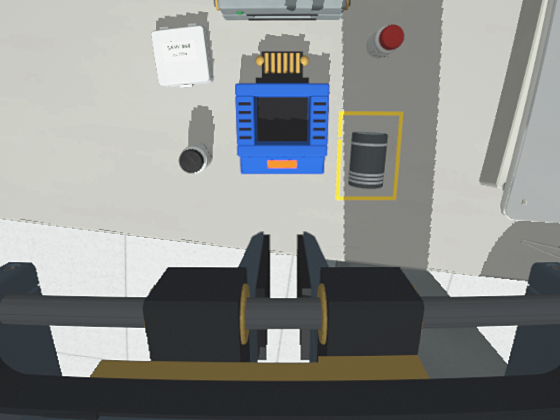

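The blade at (282,65) is about 29 mm clear of the socket mouth, and the module is square at (282,128). The tube at (368,160) is inside the frame, and the vials and chip box haven't moved.

```bash
python3 -c "
from cell import ticket
print(ticket.finish_job())"
```

```text
the job is handed in; nothing more can be done
None
```

The job is done and handed in: the tube rests inside the yellow frame, the module lies flat and square with its blade about 29 mm clear of the socket, and the vials and chip box were left untouched.

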